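# Slate the model lean-to

### The arm

A 6-joint arm with a two-finger parallel gripper is mounted at the origin on a cart in front of the work surface, level with it; the furniture and walls round the work are solid. World frame = base frame: x ahead of the robot, y to its left, z up, the work surface at z = 0. Lengths are in m, angles in degrees, forces in N, time in s.
With the tool pointing down it reaches from about 0.4 to 0.825 m from the base axis. Payload 7 kg.
Tool frame: the origin (TCP) lies between the finger pads; the fingertips stand 19 mm ahead of it and the grasp point (between the pads) is the TCP; z points along the fingers, y is the line along which they close (so a half turn about z gives the same grasp; the last joint's range is limited). The gripper opens to 88 mm and grips with 3 to 60 N. Pads are 19 mm wide; open, the fingers measure 130 mm over their backs; the gripper's body (78 mm by 193 mm) begins 47 mm behind the grasp point.
Start: joints at [88.47, 20.546, 0.682, 0, -70.136, -16.507], TCP at [0.209, 0.642, 0.246] pointing down, gripper open.
Joint ranges: [-176.03, 176.03], [-82.01, 121.73], [-58.28, 71.71], [-173.87, 95.51], [-174.79, -0.11], [-173.66, 173.66]. Speed limits (degrees/s): [136.94, 136.94, 172.46, 180, 180, 180].

### API

Orientations are given as [roll, pitch, yaw] about the fixed x, y, z axes, in that order (R = Rz(yaw) Ry(pitch) Rx(roll)).
In Python, from plant import get_obs, snapshot, close_job, spot_in, spot_point gives the robot as it stands.
- The arm moves only by the tool play_rows, never from a script. Its argument "plan" is a list of rows, each a list of 6 numbers: the shift along the tool's x, y, z in cm, then the turn, a rotation vector about the tool's x, y, z in degrees. A call has 1 to 20 rows; each row shifts and turns the commanded pose from where the row before left it, along the tool's axes as they then stand; what a row does not reach is not made up. A row lasts 1/12 s, in which the tool goes at most 41.7 mm and 7.16 degrees, less where a joint would pass 70% of its speed; a pose out of reach is approached as far as the arm can. A call is refused whole if a number of a shift passes 4.17 or a number of a turn 7.16, either way. A call with a gripper value outside its range is refused whole. "grip" is the finger opening in cm, from 0 to 8.76, set as the call begins (left out, the last holds). The fingers move at their own pace and stop on an object; the grip force is fixed at half the most. Time passes only in rows, so rows that do not move let the fingers close. It gives the time, the measured TCP pose, the force, the opening and the grip force at its end, in the units of the state.
- get_obs(): the state, without advancing time (a new reading comes with each control period).
- snapshot(name): name is "scene" or "top" or "wrist"; returns a dict with "frame" (384x512x3 uint8, red, green, blue), "fx", "fy", "cx", "cy" (pixels), "position" and "attitude" of the camera in the world. Camera axes: x right, y down, z forward; pixel columns grow to the right and rows downward; lengths in m; the calibration is good to about 2 mm. A picture is of the moment at which its call begins. There is no depth.
- close_job(): hands the job in; it is judged then, once.
Trained networks look in the newest picture that a camera, given by its name, has taken for a name from the list of things; names that differ only in an ending like _2 or _b are one class to them, and where a whole thing is asked for, a point or a joint stands for the part that bears it (a point fixed in the world has none). Each returns a list of dicts, best first, with "score" (0 to 1); they miss things now and then, are a little off and sometimes report something else, mostly with a low value. They report only what shows in the picture. A call takes as long as a camera call. They do not tell look-alikes from the thing itself.
- spot_in(camera, thing): "position" ([x, y, z] in m, in world coordinates, good to about 4 mm: the middle of the surface that is visible of it).
- spot_point(camera, thing): "position" ([x, y, z] in m, in world coordinates, good to about 4 mm: a listed point, or the origin of a listed thing).
The state is a dict: "clock": time; "joint_pos": joint angles; "qvel": joint speeds; "tau": joint torques, N m; "tool_pos": TCP position; "orientation": TCP orientation; "force": force on the tool from outside, world axes, zero at the start; "moment": the same for the moment, N m; "opening": finger opening in m; "gripper_force": force on a finger pad.
Only numpy, scipy, OpenCV 4.12 (cv2) and the standard library are available. Lean on these libraries where they do the work, as an engineer would, in place of code of your own. Each camera call takes 0.05 s, during which the arm holds its last target. There are 200 camera calls.

### The job

Carry on slating the model lean-to up its slope. First lay the dark grey slate with the yellow line on the roof so that its lower edge runs along the yellow line of the slate already fixed at the eaves, then lay the plain dark grey slate in the same way along the yellow line of the one you have just laid. Keep both straight above the eaves slate and lying flat; leave the red clay tile where it is.

Things in the scene. Friction and masses are not known exactly. Their poses are not given: they have to be found in the camera images.
- roof_line (a point): Middle of the yellow line on the slate fixed at the eaves of the model lean-to (wooden, fixed, 220 x 120 mm, 100 mm high). x: level, up-roof from eaves to ridge (away from the robot); y along the line; z up. Slates lie on the roof rising 11.5 degrees to the ridge. Centre of a laid slate from this point: lined one 39 mm along x, 11 mm up; plain one 77 mm along x, 25 mm up.
- slate_lined_mid (a point): Centre (half-way up) of the loose dark grey slate with a yellow chalk line across the middle of its top face: 80 mm long (x), 60 mm wide (y, graspable across), 6 mm thick (z), 70 g. The line runs along y, half-way along its length; either short edge may be the lower one on the roof.
- slate_plain_mid (a point): Centre (half-way up) of the loose plain dark grey slate without a line: 80 mm long (x), 60 mm wide (y, graspable across), 6 mm thick (z), 70 g.
- tile_red_mid (a point): Centre (half-way up) of a loose terracotta-red tile of the same size as the slates; it does not belong on this roof and stays where it lies.
Not all that is in view belongs to the job. What is shaped like the part that bears slate_plain_mid but turquoise is not meant.

How it is judged (in metres and radians):
On the way:
1. the lined slate lies on the roof with its lower edge on the eaves slate's line (x of slate_lined_mid in the frame of roof_line between 0.0283 and 0.0489 m and y of slate_lined_mid in the frame of roof_line between -0.015 and 0.015 m and z of slate_lined_mid in the frame of roof_line between 0.0029 and 0.0189 m and angle between slate_lined_mid's own z axis and vertical between 0.12 and 0.28 rad and angle between the y axis of slate_lined_mid and the y axis of roof_line, either way round below 0.175 rad), for 0.2 s.
At the end, for the whole second after the job is handed in: Both slates lie flat on the course below, lower edges within 10 mm of its yellow line (their centres 29 to 52 mm apart from above), within 15 mm sideways of the eaves slate's middle, turned at most 10 degrees from it, within 8 mm of their proper height, tilted 7 to 16 degrees (all of step 1 and x of slate_plain_mid in the frame of roof_line between 0.0566 and 0.0966 m and y of slate_plain_mid in the frame of roof_line between -0.015 and 0.015 m and z of slate_plain_mid in the frame of roof_line between 0.0148 and 0.0348 m and angle between slate_plain_mid's own z axis and vertical between 0.12 and 0.28 rad and angle between the y axis of slate_plain_mid and the y axis of roof_line, either way round below 0.175 rad and horizontal distance between slate_lined_mid and slate_plain_mid between 0.029 and 0.052 m); the robot touches nothing.
It fails at once if the red tile is moved more than 30 mm (distance of tile_red_mid from where it was at the start of the episode above 0.03 m).
It also fails if it takes over 58 s, if anything falls off the work surface, if the arm or the gripper's body presses on something with over 40 N, if the wrist force passes 120 N, or if a joint passes its speed limit or range.

## Working session

There is one attempt and no reset: what is moved stays moved. The work goes in short steps, Python scripts to look and compute and a tool call to move; the robot and the scene stay as the last step left them, time stands still between calls to the robot, and variables do not carry over. Pictures are saved under pics/ and viewed, at most 10 in all, crops included, and the job is handed in when it is done.

Besides the shell and the picture viewer there is one more tool, called after "Emit:" as name([rows], argument=value, ...), one row to a line, values as JSON. play_rows: Moves the arm, as the interface text tells. Its arguments: {"type":"object","properties":{"plan":{"type":"array","items":{"type":"array","items":{"type":"number"}}},"grip":{"type":"number"}},"required":["plan"]}

```bash
mkdir -p pics; ls; python3 - <<'E'
from plant import *
import cv2,numpy as np
s=get_obs();print(s)
for c in ("scene","top"):
    d=snapshot(c);cv2.imwrite(f"pics/{c}0.png",cv2.resize(d["frame"][:,:,::-1],(800,600)))
    print(c,d["fx"],d["cx"],d["cy"],d["position"],d["attitude"])
    for t in ("roof_line","slate_lined_mid","slate_plain_mid","tile_red_mid"):
        print(t,[(np.round(r["position"],4).tolist(),round(r["score"],2)) for r in spot_point(c,t)])
E
```

```text
pics
{'clock': 0.0, 'joint_pos': array([ 8.84706877e+01,  2.05918739e+01,  6.34960178e-01, -1.98956792e-02,
       -7.01346047e+01, -1.65053095e+01]), 'qvel': array([-0.02852396, -0.0247155 ,  0.10027555,  0.07068122, -0.00955383,
        0.02749099]), 'tau': array([ 1.23243894e-04, -5.82721746e+01,  2.93056011e+01,  6.99725524e+00,
        6.95747993e-03, -1.54233867e-04]), 'tool_pos': array([0.20887522, 0.64140639, 0.24462741]), 'orientation': array([ 1.79906939e+02, -8.07073199e-03, -1.80413910e+01]), 'force': array([-0.35902715, -0.21852138, -0.12623513]), 'moment': array([0.04310852, 0.05315571, 0.00331673]), 'gripper_force': 0.0, 'opening': 0.08730933333223585}
scene 364.35566159292904 259.3743361851496 194.7374468367692 [ 0.11695272 -0.72745456  0.43181807] [-113.35997832    1.4310953   -27.43272443]
roof_line [([0.4761, 0.1654, 0.0582], 0.98)]
slate_lined_mid [([0.5731, -0.1326, 0.004], 0.78)]
slate_plain_mid [([0.4243, -0.2786, 0.0035], 0.9), ([0.5274, -0.0063, -0.0001], 0.61)]
tile_red_mid [([0.479, 0.3732, 0.0008], 0.55)]
top 383.32305802150154 252.68489141717245 190.797807564052 [0.38355506 0.04457697 1.01744829] [-171.47441536   -0.49546323  -89.01908154]
roof_line [([0.4749, 0.1572, 0.0569], 0.82)]
slate_lined_mid [([0.5714, -0.1357, -0.0003], 0.8)]
slate_plain_mid [([0.5275, -0.007, 0.0053], 0.64), ([0.4291, -0.28, 0.0074], 0.58)]
tile_red_mid [([0.481, 0.3708, 0.005], 0.71), ([0.5698, -0.1373, 0.0036], 0.7)]
```

View pics/top0.png

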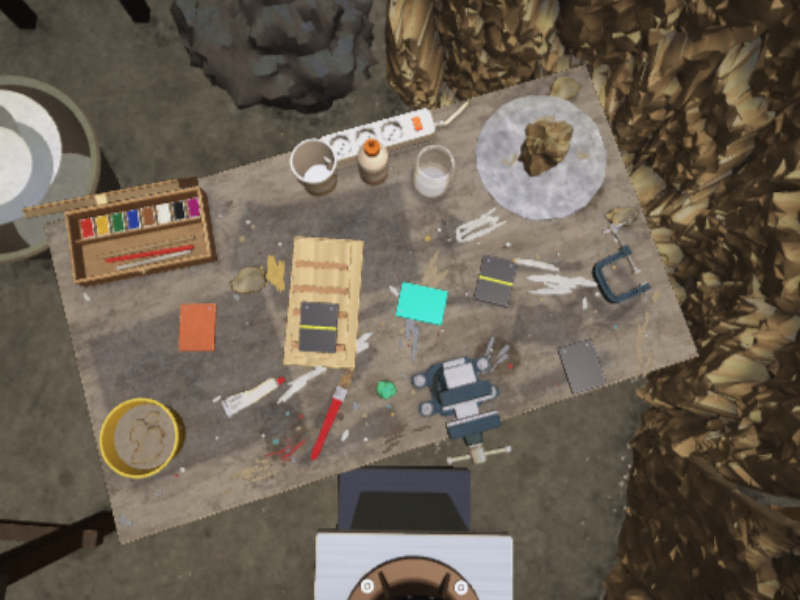

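View pics/scene0.png

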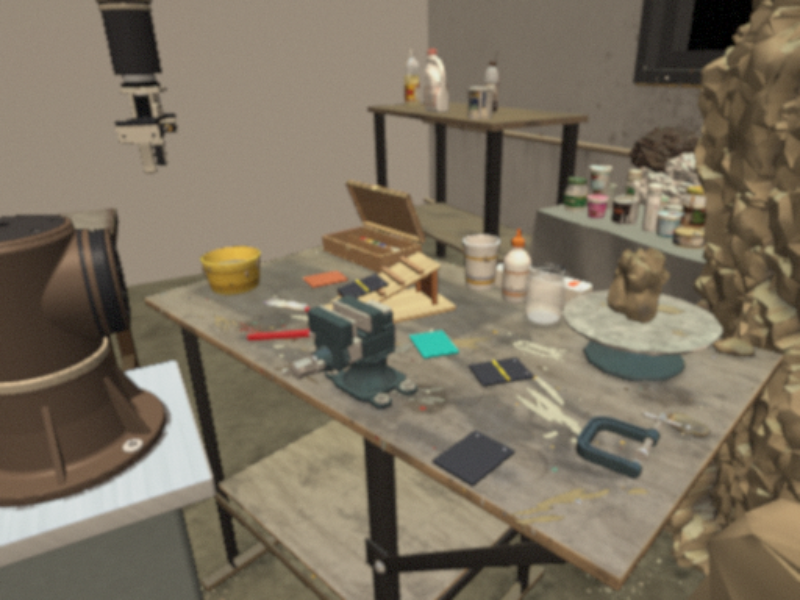

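Top view (800x600 pixels): red tile (197,327), fixed eaves slate with line (319,328) on the lean-to, turquoise decoy (422,303), loose lined slate (495,281), loose plain dark slate (580,366), and the vise (465,400) between. There are three candidates for slate_plain: turquoise (422,303), dark grey (580,366), and the red tile. The dark grey one at (580,366) fits the description. Next I measure yaws and make the confirming crop.

```bash
cat > h.py <<'E'
import numpy as np, cv2
from scipy.spatial.transform import Rotation as R
from plant import *
def rot(rpy): return R.from_euler('xyz',rpy,degrees=True)
def ray(d,uv,z):
    """pixels -> world points on the plane of height z"""
    uv=np.atleast_2d(np.asarray(uv,float))
    v=np.c_[(uv[:,0]-d["cx"])/d["fx"],(uv[:,1]-d["cy"])/d["fy"],np.ones(len(uv))]
    w=rot(d["attitude"]).apply(v); p=np.asarray(d["position"])
    return p+w*((z-p[2])/w[:,2])[:,None]
def proj(d,P):
    c=rot(d["attitude"]).inv().apply(np.atleast_2d(P)-d["position"])
    return np.c_[d["fx"]*c[:,0]/c[:,2]+d["cx"],d["fy"]*c[:,1]/c[:,2]+d["cy"]]
def blob(mask,uv):
    """contour of mask nearest uv"""
    cs,_=cv2.findContours(mask,cv2.RETR_EXTERNAL,cv2.CHAIN_APPROX_NONE)
    cs=[c for c in cs if cv2.contourArea(c)>3]
    return min(cs,key=lambda c:np.linalg.norm(c.reshape(-1,2).mean(0)-uv))
def rect(d,c,z):
    """min-area rectangle on plane z: centre, long-axis yaw deg, sides mm"""
    p=(ray(d,c.reshape(-1,2),z)[:,:2]*1000).astype(np.float32)
    (x,y),(w,h),a=cv2.minAreaRect(p)
    if w<h: a+=90; w,h=h,w
    return np.round([x,y,(a+90)%180-90,w,h],1)
def delta(target,rpy):
    """shift (cm) in present tool axes and rotvec (deg) to reach target"""
    s=get_obs();r=rot(s["orientation"])
    return np.round(r.inv().apply(np.asarray(target)-s["tool_pos"])*100,2),np.round((r.inv()*rot(rpy)).as_rotvec(degrees=True),2)
E
python3 - <<'E'
from h import *
d=snapshot("top");f=d["frame"];hsv=cv2.cvtColor(f,cv2.COLOR_RGB2HSV)
for n,(u,v) in dict(lined=(495,281),plain=(580,366),eaves=(319,328)).items():
    u,v=u*.64,v*.64
    print(n,"px col",f[int(v)+5,int(u)+5],hsv[int(v)+5,int(u)+5], "table",f[int(v)+30,int(u)-8])
    g=f.astype(int); m=((f.max(2)<105)&(hsv[...,1]<60)).astype(np.uint8)*255
    ye=((hsv[...,1]>120)&(abs(hsv[...,0].astype(int)-28)<8)).astype(np.uint8)*255
    m=cv2.morphologyEx(m|ye,cv2.MORPH_CLOSE,np.ones((3,3)));m=cv2.morphologyEx(m,cv2.MORPH_OPEN,np.ones((5,5)))
    z=.057 if n=="eaves" else .006
    print(rect(d,blob(m,(u,v)),z))
    if n!="plain": print(" line",rect(d,blob(ye,(u,v)),z))
cv2.imwrite("pics/m.png",m)
crop=lambda im:cv2.resize(im[120:260,170:420],(800,448),interpolation=cv2.INTER_NEAREST)
cv2.imwrite("pics/crop1.png",np.vstack([crop(f[:,:,::-1])[:, :],])) 
E
```

```text
lined px col [110 104 105] [175  14 110] table [146 132 115]
[ 588.3 -136.8   87.2   58.9   44.9]
 line [ 570.2 -133.6   76.7   55.7    3.3]
plain px col [123 117 116] [  4  15 123] table [95 87 76]
[ 531.7 -309.9  -89.    16.8   13.5]
eaves px col [97 95 97] [150   5  97] table [187 181 174]
[479.4 161.5   1.   75.7  57.8]
 line [478.6 161.6  87.2  58.    4.7]
```

View pics/crop1.png

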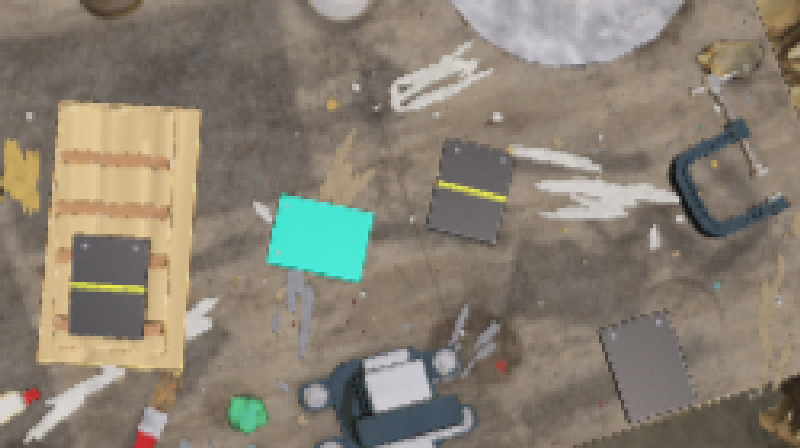

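The crop (3.2x, offset 170,120) confirms the dark grey plain slate at crop (648,366), lined slate at (470,191), eaves slate at (110,287), with the turquoise one (321,238) being a decoy. I'll convert the corners.

```bash
python3 - <<'E'
from h import *
d=snapshot("top")
Q=dict(lined=[(446,140),(513,152),(495,244),(428,229)],plain=[(600,328),(664,309),(696,401),(629,421)],eaves=[(76,235),(150,238),(146,339),(70,334)])
for n,q in Q.items():
    p=ray(d,np.array(q)/3.2+[170,120]-.5,.057 if n=="eaves" else .006)*1000
    c=p.mean(0); ax=(p[0]+p[1]-p[2]-p[3])/2; ay=(p[0]+p[3]-p[1]-p[2])/2
    an=lambda v,o:np.degrees(np.arctan2(v[1],v[0]))-o
    print(n,c.round(1),"yawx",an(ax,0).round(1),"yawy",an(ay,90).round(1),np.linalg.norm(ax[:2]).round(1),np.linalg.norm(ay[:2]).round(1))
    P=proj(d,c/1000); 
print(delta([.5713,-.1345,.15],[180,0,-15]))
E
```

```text
lined [ 570.  -132.4    6. ] yawx -11.5 yawy -10.5 79.0 57.2
plain [ 427.7 -276.8    6. ] yawx 17.0 yawy 17.2 78.7 57.0
eaves [479.3 160.2  57. ] yawx -0.8 yawy -2.0 78.9 59.0
(array([58.49, 62.6 ,  9.55]), array([ 0.  ,  0.  , -3.04]))
```

Emit:
play_rows([
  [1, 1, 0, 0, 0, 0],
  [2.7, 2.9, 0, 0, 0, 0],
  [2.7, 2.9, 0, 0, 0, 0],
  [2.7, 2.9, 0, 0, 0, 0],
  [2.7, 2.9, 0, 0, 0, 0],
  [2.7, 2.9, 0, 0, 0, 0],
  [2.7, 2.9, 0, 0, 0, 0],
  [2.7, 2.9, 0, 0, 0, 0],
  [2.7, 2.9, 0, 0, 0, 0],
  [2.7, 2.9, 0, 0, 0, 0],
  [2.7, 2.9, 0, 0, 0, 0],
  [2.7, 2.9, 0, 0, 0, 0],
  [2.7, 2.9, 0, 0, 0, 0],
  [2.7, 2.9, 0, 0, 0, 0],
  [2.7, 2.9, 0, 0, 0, 0],
  [2.7, 2.9, 0, 0, 0, 0],
  [2.7, 2.9, 0, 0, 0, 0],
  [2.7, 2.9, 0, 0, 0, 0],
  [2.7, 2.9, 0, 0, 0, 0],
  [2.7, 2.9, 0, 0, 0, 0],
], grip=8.7)

```text
clock: 2.27
tool_pos: [0.5327, -0.0559, 0.2459]
orientation: [-180.0, -0.0, -18.0]
force: [0.6, 1.7, 0.2]
opening: 0.0864
gripper_force: 0.0
```

```bash
python3 - <<'E'
from h import *
print(get_obs()["tool_pos"],get_obs()["orientation"],delta([.571,-.134,.12],[180,0,-11.5]))
E
```

```text
[ 0.53268235 -0.05592582  0.24594623] [-1.79971982e+02 -4.40836673e-02 -1.80398440e+01] (array([ 6.05,  6.24, 12.6 ]), array([-0.03, -0.05, -6.54]))
```

Emit:
play_rows([
  [2, 2.08, 2, 0, 0, 0],
  [2, 2.08, 2, 0, 0, 0],
  [2, 2.08, 3, 0, 0, 0],
  [0, 0, 3.5, 0, 0, -3.2],
  [0, 0, 0, 0, 0, -3.3],
  [0, 0, 0, 0, 0, 0],
  [0, 0, 0, 0, 0, 0],
])

```text
clock: 2.85
tool_pos: [0.5704, -0.1319, 0.1408]
orientation: [180.0, -0.0, -11.6]
force: [-0.0, -0.6, 0.7]
opening: 0.0871
gripper_force: 0.0
```

```bash
python3 - <<'E'
from h import *
s=get_obs();print(s["tool_pos"],s["orientation"],s["clock"])
d=snapshot("wrist");f=d["frame"]
for t in ("slate_lined_mid",): print(spot_point("wrist",t))
cv2.imwrite("pics/w1.png",cv2.resize(f[:,:,::-1],(800,600)))
print(d["fx"],d["position"],d["attitude"])
E
```

```text
[ 0.57036741 -0.1319016   0.14084947] [ 1.79979562e+02 -1.01946227e-02 -1.16403200e+01] 2.85
[{'position': [0.5709, -0.1376, 0.0022], 'score': 0.7}]
273.3065064117754 [ 0.64466691 -0.14624594  0.28002099] [ 1.63671866e+02 -7.23163726e-02 -1.01656431e+02]
```

View pics/w1.png

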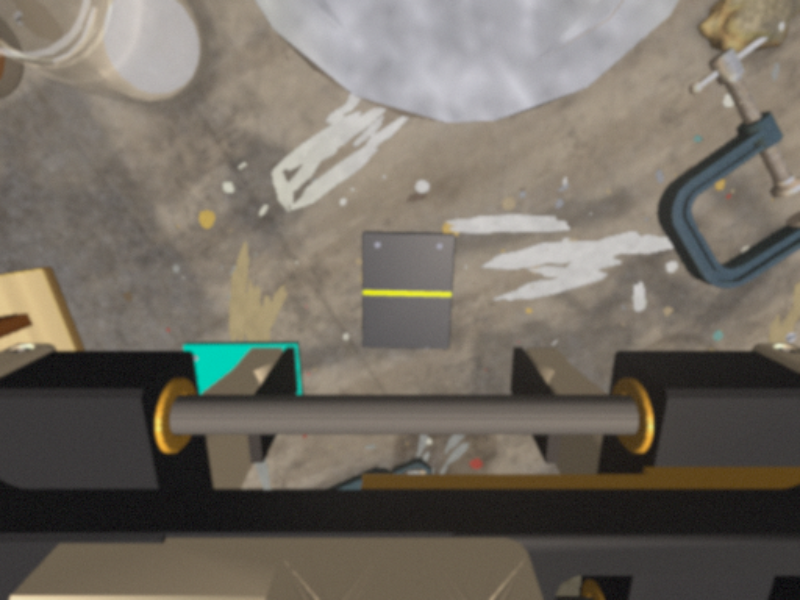

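Wrist view: lined slate corners (362,232),(455,232),(449,348),(362,347), yellow line (362,293)–(452,295), and nothing near the finger paths except the turquoise tile's corner at (300,345), well clear.

```bash
cat >> h.py <<'E'
def quad(d,q,z):
    """corners in 800x600 pixels, order: upper left, upper right, lower right, lower left"""
    p=ray(d,np.array(q)*.64-.2,z)*1000
    ax=(p[0]+p[1]-p[2]-p[3])/2; ay=(p[0]+p[3]-p[1]-p[2])/2
    an=lambda v,o:round(np.degrees(np.arctan2(v[1],v[0]))-o,1)
    print(p.mean(0).round(1),"yaw",an(ax,0),an(ay,90),"size",np.linalg.norm(ax[:2]).round(1),np.linalg.norm(ay[:2]).round(1))
E
python3 - <<'E'
from h import *
d=snapshot("wrist")
quad(d,[(362,232),(455,232),(449,348),(362,347)],.006)
print(ray(d,np.array([(362,293),(452,295)])*.64-.2,.006))
print(delta([.5705,-.1355,.0215],[180,0,-11.5]))
E
```

```text
[ 570.7 -132.7    6. ] yaw -12.9 -12.0 size 80.0 60.1
[[ 0.57603921 -0.1030992   0.006     ]
 [ 0.56253735 -0.16183784  0.006     ]]
(array([-0.  ,  0.44, 12.06]), array([-0.04, -0.16, -0.07]))
```

Emit:
play_rows([
  [0, 0.2, 2, 0, 0, 0.8],
  [0, 0, 3.5, 0, 0, 0],
  [0, 0, 3, 0, 0, 0],
  [0, 0, 1.5, 0, 0, 0],
  [0, 0, 1, 0, 0, 0],
  [0, 0, 0.6, 0, 0, 0],
  [0, 0, 0.4, 0, 0, 0],
  [0, 0, 0, 0, 0, 0],
])

```text
clock: 3.67
tool_pos: [0.5705, -0.1332, 0.021]
orientation: [-180.0, -0.1, -12.3]
force: [-0.6, -0.2, -0.3]
opening: 0.087
gripper_force: 0.0
```

Emit:
play_rows([
  [0, 0, 0, 0, 0, 0],
  [0, 0, 0, 0, 0, 0],
  [0, 0, 0, 0, 0, 0],
  [0, 0, 0, 0, 0, 0],
  [0, 0, 0, 0, 0, 0],
  [0, 0, 0, 0, 0, 0],
  [0, 0, 0, 0, 0, 0],
  [0, 0, 0, 0, 0, 0],
], grip=5)

```text
clock: 4.33
tool_pos: [0.5702, -0.1335, 0.021]
orientation: [-180.0, -0.0, -12.3]
force: [-0.8, -0.0, 5.4]
opening: 0.059
gripper_force: 30.0
```

Emit:
play_rows([
  [0, 0, -1.5, 0, 0, 0],
  [0, 0, -3, 0, 0, 0],
  [0, 0, -4, 0, 0, 0],
  [0, 0, -4, 0, 0, 0],
  [0, 0, -4, 0, 0, 0],
  [-1.1, -1.35, -3.5, 0, 0, 0],
  [-2.2, -2.7, 0, 0, 0, 0],
  [-2.2, -2.7, 0, 0, 0, 0],
  [-2.2, -2.7, 0, 0, 0, 0],
  [-2.2, -2.7, 0, 0, 0, 0],
  [-2.2, -2.7, 0, 0, 0, 0],
  [-2.2, -2.7, 0, 0, 0, 0],
  [-2.2, -2.7, 0, 0, 0, 0],
  [-2.2, -2.7, 0, 0, 0, 0],
  [-2.2, -2.55, 0, 0, 0, 0],
  [0, 0, 0, 0, 0, -3.4],
  [0, 0, 0, 0, 0, -3.4],
  [0, 0, 0, 0, 0, -3.4],
  [0, 0, 0, 0, 0, 0],
  [0, 0, 0, 0, 0, 0],
])

```text
clock: 6.0
tool_pos: [0.42, 0.1603, 0.2203]
orientation: [180.0, 0.0, -2.2]
force: [0.2, -0.7, -1.0]
opening: 0.059
gripper_force: 30.0
```

```bash
python3 - <<'E'
from h import *
d=snapshot("wrist");f=d["frame"];print(spot_point("wrist","roof_line"))
cv2.imwrite("pics/w2.png",cv2.resize(f[:,:,::-1],(800,600)))
E
```

```text
[{'position': [0.4794, 0.1607, 0.0612], 'score': 0.63}, {'position': [0.4193, 0.1547, 0.2003], 'score': 0.59}]
```

View pics/w2.png

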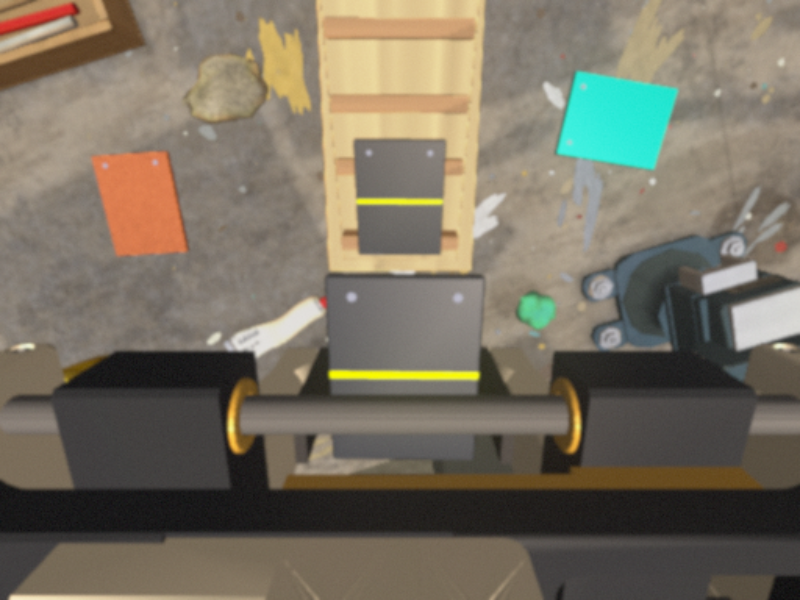

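Wrist view 2: the slate is held square (line (329–479,376)). The eaves slate beyond has corners (355,140),(446,139),(442,254),(360,254), its line running (356–443,202).

```bash
python3 - <<'E'
from h import *
from scipy.optimize import least_squares
d=snapshot("wrist")
H=ray(d,np.array([(329,376),(479,376)])*.64-.2,.2053);print("held line",H.round(4),H.mean(0).round(4),"yaw",np.degrees(np.arctan2(*(H[0]-H[1])[[1,0]]))-90)
t=snapshot("top");hsv=cv2.cvtColor(t["frame"],cv2.COLOR_RGB2HSV)
w=np.array([(355,140),(446,139),(442,254),(360,254),(356,202),(443,202)])*.64-.2
tt=np.array([(76,235),(150,238),(146,339),(70,334),(70,285.5),(145.5,290)])/3.2+[170,120]-.5
a=np.radians(11.5)
def model(p):
    X=np.array([(40,30),(40,-30),(-40,-30),(-40,30),(0,30),(0,-30)])*1e-3
    L=np.c_[X[:,0]*np.cos(a),X[:,1],X[:,0]*np.sin(a)]
    return L@rot([0,0,p[3]*57.3]).as_matrix().T+p[:3]
fw=lambda p:(proj(d,model(p))-w).ravel(); ft=lambda p:(proj(t,model(p))-tt).ravel()
for n,f in dict(wrist=fw,both=lambda p:np.r_[fw(p),ft(p)]).items():
    r=least_squares(f,[.478,.161,.06,0]);print(n,r.x[:3].round(4),"yaw",np.degrees(r.x[3]).round(2),"rms",np.sqrt(np.mean(r.fun**2)).round(2))
E
```

```text
held line [[0.4199 0.1907 0.2053]
 [0.4175 0.1311 0.2053]] [0.4187 0.1609 0.2053] yaw -2.310521544225878
wrist [0.4776 0.1609 0.0559] yaw -2.16 rms 0.5
both [0.4778 0.1609 0.0568] yaw -2.17 rms 0.49
```

Emit:
play_rows([
  [2, -0.1, 0, 0, 0, 0],
  [3.5, -0.1, 0, 0, 0, 0],
  [3.5, -0.1, 1, 0, 0, 0],
  [0.4, 0, 3, 0, 5.75, 0],
  [0, 0, 2.0, 0, 5.75, 0],
  [0, 0, 0, 0, 0, 0],
  [0, 0, 0, 0, 0, 0],
])

```text
clock: 6.78
tool_pos: [0.5113, 0.1552, 0.1571]
orientation: [179.5, -10.8, -2.1]
force: [0.3, 0.7, 1.1]
opening: 0.0588
gripper_force: 30.0
```

```bash
python3 - <<'E'
from h import *
s=get_obs();print(s["tool_pos"],s["orientation"],s["force"])
print(delta([.5144,.1595,.0854],[180,-11.5,-2.2]))
E
```

```text
[0.51133996 0.15521738 0.15710066] [179.53249182 -10.80843864  -2.13168345] [0.33147368 0.67902074 1.05229368]
(array([-1.06, -0.5 ,  7.09]), array([0.45, 0.69, 0.07]))
```

Emit:
play_rows([
  [-0.2, -0.25, 1.5, 0.25, 0.35, 0],
  [-0.3, -0.25, 2, 0.2, 0.35, 0],
  [-0.3, 0, 2, 0, 0, 0],
  [-0.1, 0, 0.6, 0, 0, 0],
  [0, 0, 0, 0, 0, 0],
  [0, 0, 0, 0, 0, 0],
])

```text
clock: 7.28
tool_pos: [0.5206, 0.165, 0.1012]
orientation: [-179.6, -12.0, -2.2]
force: [0.1, -0.5, -0.3]
opening: 0.059
gripper_force: 30.0
```

```bash
python3 - <<'E'
from h import *
s=get_obs();print(s["tool_pos"],s["orientation"],s["force"])
print(delta([.5144,.1595,.0854],[180,-11.5,-2.2]))
d=snapshot("wrist");cv2.imwrite("pics/w3.png",cv2.resize(d["frame"][:,:,::-1],(800,600)))
E
```

```text
[0.52062195 0.16499304 0.10121792] [-179.5790274   -11.96644208   -2.18472217] [ 0.104305   -0.50106987 -0.32535502]
(array([-0.92,  0.58,  1.42]), array([-0.42, -0.47,  0.02]))
```

View pics/w3.png

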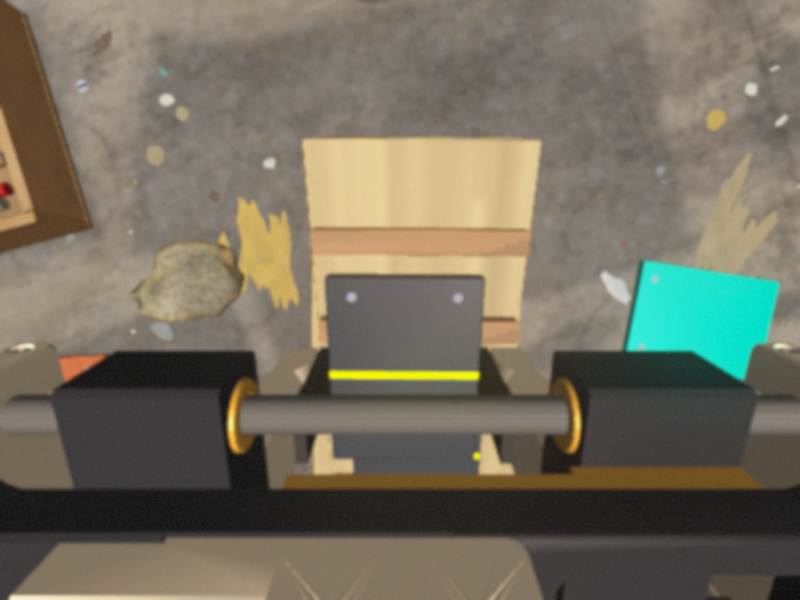

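Wrist view 3: the held slate is 15 mm above its seat and square to the roof. The end of the eaves slate's yellow line is visible at (476,456), behind the slate's lower edge. The arm may still be settling, so I'll wait and re-measure.

Emit:
play_rows([
  [0, 0, 0, 0, 0, 0],
  [0, 0, 0, 0, 0, 0],
  [0, 0, 0, 0, 0, 0],
])

```text
clock: 7.58
tool_pos: [0.5203, 0.1651, 0.1014]
orientation: [-179.5, -12.0, -2.2]
force: [0.2, 0.0, -0.7]
opening: 0.0593
gripper_force: 30.0
```

```bash
python3 - <<'E'
from h import *
s=get_obs();print(s["tool_pos"],s["orientation"],s["force"])
print(delta([.5144,.1595,.0854],[180,-11.5,-2.2]))
E
```

```text
[0.52028347 0.16506513 0.10139167] [-179.51628925  -12.0054023    -2.18220988] [ 0.21600216  0.01290371 -0.7352365 ]
(array([-0.89,  0.59,  1.44]), array([-0.49, -0.51,  0.02]))
```

Emit:
play_rows([
  [-0.35, 0.3, 0.2, -0.25, -0.25, 0],
  [-0.34, 0.29, 0.2, -0.2, -0.25, 0],
  [-0.1, 0, 0.4, 0, 0, 0],
  [0, 0, 0, 0, 0, 0],
  [0, 0, 0, 0, 0, 0],
  [0, 0, 0, 0, 0, 0],
  [0, 0, 0, 0, 0, 0],
])

```text
clock: 8.17
tool_pos: [0.5136, 0.1592, 0.091]
orientation: [180.0, -11.4, -2.2]
force: [0.2, 0.0, -1.2]
opening: 0.0593
gripper_force: 30.0
```

```bash
python3 - <<'E'
from h import *
s=get_obs();print(s["tool_pos"],s["orientation"],s["force"])
print(delta([.5144,.1595,.0854],[180,-11.5,-2.2]))
E
```

```text
[0.51363512 0.15917108 0.09100706] [179.96823208 -11.44063446  -2.15860779] [ 0.20632256  0.02970612 -1.22841547]
(array([-0.04, -0.04,  0.56]), array([0.02, 0.06, 0.04]))
```

Emit:
play_rows([
  [0, 0, 0.15, 0, 0, 0],
  [0, 0, 0.15, 0, 0, 0],
  [0, 0, 0, 0, 0, 0],
  [0, 0, 0, 0, 0, 0],
])

```text
clock: 8.5
tool_pos: [0.5142, 0.1592, 0.0881]
orientation: [180.0, -11.4, -2.2]
force: [0.0, -0.1, -0.3]
opening: 0.0592
gripper_force: 30.0
```

Emit:
play_rows([
  [0, 0, 0.15, 0, 0, 0],
  [0, 0, 0, 0, 0, 0],
  [0, 0, 0, 0, 0, 0],
])

```text
clock: 8.75
tool_pos: [0.5144, 0.1592, 0.0878]
orientation: [180.0, -11.5, -2.1]
force: [-10.7, 0.7, 17.8]
opening: 0.0595
gripper_force: 30.0
```

Emit:
play_rows([
  [0, 0, -0.1, 0, 0, 0],
  [0, 0, 0, 0, 0, 0],
  [0, 0, 0, 0, 0, 0],
])

```text
clock: 9.0
tool_pos: [0.5143, 0.1592, 0.0879]
orientation: [180.0, -11.5, -2.2]
force: [-6.2, -0.3, 8.1]
opening: 0.059
gripper_force: 30.0
```

Emit:
play_rows([
  [0, 0, 0, 0, 0, 0],
  [0, 0, 0, 0, 0, 0],
  [0, 0, 0, 0, 0, 0],
  [0, 0, 0, 0, 0, 0],
  [0, 0, 0, 0, 0, 0],
  [0, 0, 0, 0, 0, 0],
], grip=8.6)

```text
clock: 9.5
tool_pos: [0.5142, 0.1589, 0.0874]
orientation: [180.0, -11.4, -2.2]
force: [0.3, -0.0, 0.1]
opening: 0.0855
gripper_force: 0.0
```

Emit:
play_rows([
  [0, 0, -1, 0, 0, 0],
  [0, 0, -3, 0, 0, 0],
  [0, 0, -3.5, 0, 0, 0],
  [0, 0, -3.5, 0, 0, 0],
  [0, 0, -2, 0, -3.85, 0],
  [-2, 0, 0, 0, -3.85, 0],
  [-3, 0, 0, 0, -3.8, 0],
  [-1.5, 0, 0, 0, 0, 0],
  [0, 0, 0, 0, 0, 0],
  [0, 0, 0, 0, 0, 0],
  [0, 0, 0, 0, 0, 0],
])

```text
clock: 10.42
tool_pos: [0.4241, 0.1626, 0.2105]
orientation: [180.0, 0.0, -2.1]
force: [0.1, 0.5, -0.3]
opening: 0.0858
gripper_force: 0.0
```

```bash
python3 - <<'E'
from h import *
s=get_obs();print(s["tool_pos"],s["orientation"],s["force"])
print(delta([.427,-.277,.22],[180,0,17]))
d=snapshot("wrist");cv2.imwrite("pics/w4.png",cv2.resize(d["frame"][:,:,::-1],(800,600)))
print(spot_point("wrist","slate_lined_mid"),spot_point("wrist","roof_line"))
E
```

```text
[0.42408254 0.1625739  0.21048432] [ 1.79969766e+02  2.42868994e-02 -2.14084634e+00] [ 0.13110161  0.52376357 -0.26829754]
(array([ 1.93, 43.92, -0.93]), array([  0.03,   0.03, -19.14]))
[{'position': [0.5164, 0.1579, 0.0704], 'score': 0.9}] [{'position': [0.4795, 0.1625, 0.0617], 'score': 0.59}]
```

View pics/w4.png

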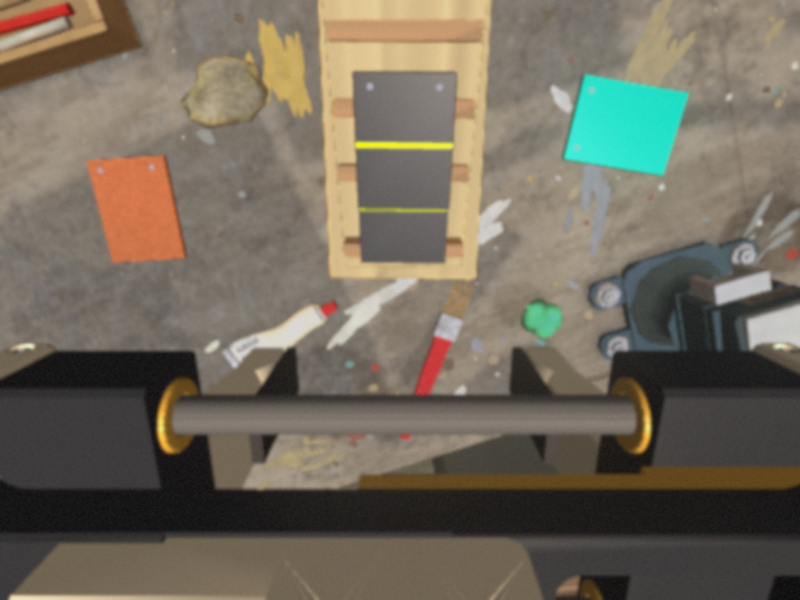

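The lined slate lies straight above the eaves slate (line at (356–453,145)). Half of the eaves line shows along its lower edge (361–448,210), as wanted.

```bash
python3 - <<'E'
from h import *
from scipy.optimize import least_squares
d=snapshot("wrist")
w=np.array([(353,71),(456,72),(356,145.5),(453,146)])*.64-.2
a=np.radians(11.5)
X=np.array([(40,30),(40,-30),(0,30),(0,-30)])*1e-3
def model(p):
    return np.c_[X[:,0]*np.cos(a),X[:,1],X[:,0]*np.sin(a)]@rot([0,0,p[3]*57.3]).as_matrix().T+p[:3]
r=least_squares(lambda p:(proj(d,model(p))-w).ravel(),[.517,.16,.07,0]);print(r.x[:3].round(4),"yaw",np.degrees(r.x[3]).round(2),"rms",np.sqrt(np.mean(r.fun**2)).round(2))
for z in (.070,.073): print(ray(d,w[2:],z).mean(0).round(4))
E
```

```text
[0.5163 0.1592 0.0692] yaw -2.46 rms 0.34
[0.5159 0.1591 0.07  ]
[0.5157 0.1591 0.073 ]
```

Emit:
play_rows([
  [0, 1.5, 0, 0, 0, 0],
  [0.1, 3.5, 0, 0, 0, 0],
  [0.15, 3.5, 0, 0, 0, 0],
  [0.15, 3.5, 0, 0, 0, 0],
  [0.15, 3.5, 0, 0, 0, 0],
  [0.15, 3.5, 0, 0, 0, 0],
  [0.15, 3.5, 0, 0, 0, 0],
  [0.15, 3.5, 0, 0, 0, 0],
  [0.15, 3.5, 0, 0, 0, 0],
  [0.15, 3.5, 0, 0, 0, 0],
  [0.2, 3.5, 0, 0, 0, 0],
  [0.2, 3.5, 0, 0, 0, 0],
  [0.3, 3.5, 0, 0, 0, 0],
  [0, 0, 2, 0, 0, -4.8],
  [0, 0, 2, 0, 0, -4.8],
  [0, 0, 2, 0, 0, -4.8],
  [0, 0, 1, 0, 0, -4.8],
  [0, 0, 0, 0, 0, 0],
  [0, 0, 0, 0, 0, 0],
  [0, 0, 0, 0, 0, 0],
])

```text
clock: 12.28
tool_pos: [0.4276, -0.2733, 0.1414]
orientation: [179.9, 0.0, 16.9]
force: [1.1, 0.3, 1.0]
opening: 0.0858
gripper_force: 0.0
```

```bash
python3 - <<'E'
from h import *
s=get_obs();print(s["tool_pos"],s["orientation"])
d=snapshot("wrist");cv2.imwrite("pics/w5.png",cv2.resize(d["frame"][:,:,::-1],(800,600)))
print(spot_point("wrist","slate_plain_mid"))
E
```

```text
[ 0.42756721 -0.27333924  0.14138634] [1.79949801e+02 3.59777194e-02 1.68842508e+01]
[{'position': [0.4242, -0.2783, 0.0008], 'score': 0.72}]
```

View pics/w5.png

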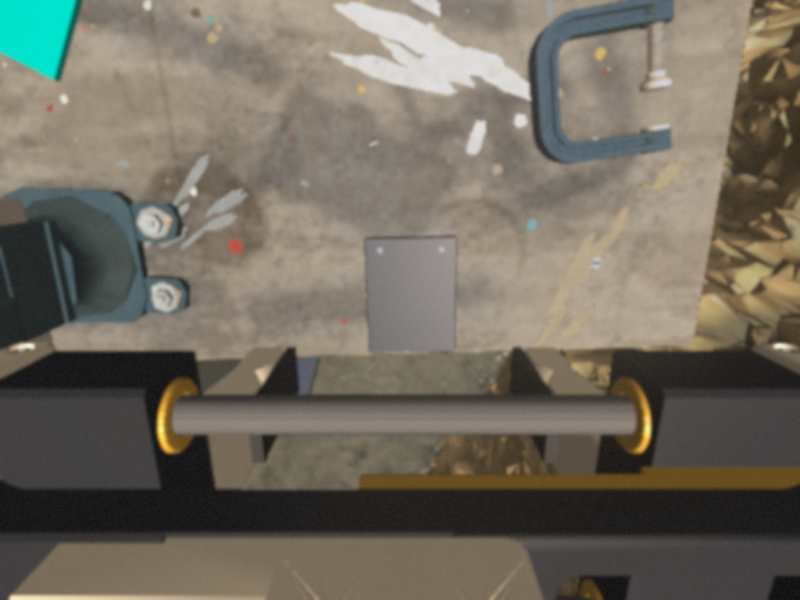

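Wrist view 5: plain slate corners (365,237),(456,236),(455,351),(369,352), its lower edge almost at the table edge. The vise foot is at (187,295) and the vise body's right side at (75,300). I'll check clearances.

```bash
python3 - <<'E'
from h import *
d=snapshot("wrist");s=get_obs()
quad(d,[(365,237),(456,236),(455,351),(369,352)],.006)
T=lambda p:np.round(rot(s["orientation"]).inv().apply(p-s["tool_pos"])*1000,0)
for uv,z in (((187,295),.01),((187,295),.03),((143,290),.0),((75,300),.05),((75,300),.1),((75,340),.1)):
    print(uv,z,T(ray(d,np.array(uv)*.64-.2,z))[0])
E
```

```text
[ 426.2 -278.3    6. ] yaw 17.9 17.6 size 80.0 59.2
(187, 295) 0.01 [  -1. -143.  131.]
(187, 295) 0.03 [   5. -133.  111.]
(143, 290) 0.0 [  -0. -178.  141.]
(75, 300) 0.05 [   8. -186.   91.]
(75, 300) 0.1 [  23. -146.   41.]
(75, 340) 0.1 [   4. -150.   41.]
```

Emit:
play_rows([
  [-0.25, 0.4, 2, 0, 0, -0.8],
  [0, 0, 3.5, 0, 0, 0],
  [0, 0, 3, 0, 0, 0],
  [0, 0, 1.5, 0, 0, 0],
  [0, 0, 1, 0, 0, 0],
  [0, 0, 0.6, 0, 0, 0],
  [0, 0, 0.4, 0, 0, 0],
  [0, 0, 0, 0, 0, 0],
  [0, 0, 0, 0, 0, 0],
])

```text
clock: 13.18
tool_pos: [0.4266, -0.2777, 0.0215]
orientation: [179.9, 0.0, 17.8]
force: [0.4, 0.6, 0.8]
opening: 0.0859
gripper_force: 0.0
```

Emit:
play_rows([
  [0, 0, 0, 0, 0, 0],
  [0, 0, 0, 0, 0, 0],
  [0, 0, 0, 0, 0, 0],
  [0, 0, 0, 0, 0, 0],
  [0, 0, 0, 0, 0, 0],
  [0, 0, 0, 0, 0, 0],
  [0, 0, 0, 0, 0, 0],
  [0, 0, 0, 0, 0, 0],
], grip=5)

```text
clock: 13.85
tool_pos: [0.4261, -0.2777, 0.0209]
orientation: [180.0, 0.1, 17.8]
force: [-1.1, -0.3, 6.0]
opening: 0.0591
gripper_force: 30.0
```

Emit:
play_rows([
  [0, 0, -1.5, 0, 0, 0],
  [0, 0, -3, 0, 0, 0],
  [0, 0, -4, 0, 0, 0],
  [0, 0, -4, 0, 0, 0],
  [0, 0, -4, 0, 0, 0],
  [1, -1.5, -3.5, 0, 0, 0],
  [2.1, -3.1, 0, 0, 0, 0],
  [2.1, -3.1, 0, 0, 0, 0],
  [2.1, -3.1, 0, 0, 0, 0],
  [2.1, -3.1, 0, 0, 0, 0],
  [2.1, -3.1, 0, 0, 0, 0],
  [2.1, -3.1, 0, 0, 0, 0],
  [2.1, -3.1, 0, 0, 0, 0],
  [2.1, -3.1, 0, 0, 0, 0],
  [2.1, -3.1, 0, 0, 0, 0],
  [2.1, -3.1, 0, 0, 0, 0],
  [2.1, -3.1, 0, 0, 0, 0],
  [1.2, -2, 0, 0, 0, 0],
  [0, 0, 0, 0, 0, 0],
  [0, 0, 0, 0, 0, 0],
])

```text
clock: 15.52
tool_pos: [0.5514, 0.1592, 0.2192]
orientation: [180.0, 0.2, 17.9]
force: [0.1, 0.1, -0.7]
opening: 0.059
gripper_force: 30.0
```

Emit:
play_rows([
  [0, 0, 0, 0, 0, 4],
  [0, 0, 0, 0, 0, 4],
  [0, 0, 0, 0, 0, 4],
  [0, 0, 0, 0, 0, 4],
  [0, 0, 0, 0, 0, 4],
  [0, 0, 0, 0, 0, 0],
  [0, 0, 0, 0, 0, 0],
])

```text
clock: 16.1
tool_pos: [0.5514, 0.157, 0.2202]
orientation: [180.0, 0.1, -2.1]
force: [0.2, 0.4, -0.4]
opening: 0.0595
gripper_force: 30.0
```

Emit:
play_rows([
  [0, 0, 0.8, 0, 2.3, 0],
  [0, 0, 0.8, 0, 2.3, 0],
  [0, 0, 0.8, 0, 2.3, 0],
  [0, 0, 0.8, 0, 2.3, 0],
  [0, 0, 0.8, 0, 2.3, 0],
  [0, 0, 0, 0, 0, 0],
  [0, 0, 0, 0, 0, 0],
  [0, 0, 0, 0, 0, 0],
])

```text
clock: 16.77
tool_pos: [0.5554, 0.1579, 0.1812]
orientation: [180.0, -11.4, -2.1]
force: [0.4, 0.9, -0.0]
opening: 0.0591
gripper_force: 30.0
```

```bash
python3 - <<'E'
from h import *
s=get_obs();print(s["tool_pos"],s["orientation"])
print(delta([.5523,.1575,.1016],[180,-11.5,-2.2]))
d=snapshot("wrist");cv2.imwrite("pics/w6.png",cv2.resize(d["frame"][:,:,::-1],(800,600)))
E
```

```text
[0.55538287 0.15793226 0.18124365] [179.97647428 -11.42520343  -2.10458238]
(array([-1.88,  0.05,  7.75]), array([0.  , 0.07, 0.09]))
```

View pics/w6.png

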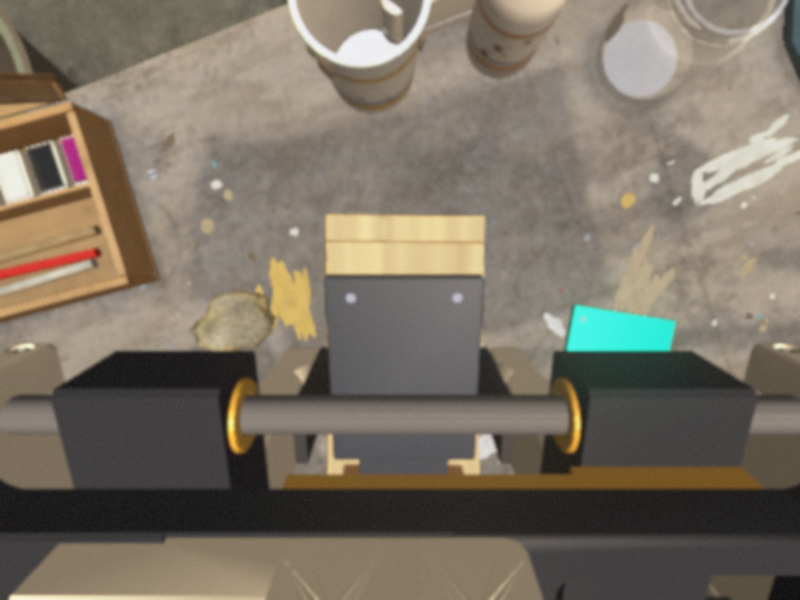

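Wrist view 6: the plain slate is held just as the first one was (top corners (327,276),(484,276)), square over the roof. I'll lower it onto the second line.

Emit:
play_rows([
  [-0.3, 0, 1, 0, 0, 0],
  [-0.4, 0, 1.8, 0, 0, 0],
  [-0.4, 0, 1.8, 0, 0, 0],
  [-0.4, 0, 1.5, 0, 0, 0],
  [-0.26, 0.05, 1, 0, 0, 0],
  [0, 0, 0, 0, 0, 0],
  [0, 0, 0, 0, 0, 0],
  [0, 0, 0, 0, 0, 0],
])

```text
clock: 17.48
tool_pos: [0.5527, 0.1578, 0.1084]
orientation: [-180.0, -11.5, -2.2]
force: [-0.2, -0.3, -1.1]
opening: 0.059
gripper_force: 30.0
```

Emit:
play_rows([
  [0, 0, 0.15, 0, 0, 0],
  [0, 0, 0.15, 0, 0, 0],
  [0, 0, 0, 0, 0, 0],
  [0, 0, 0, 0, 0, 0],
])

```text
clock: 17.82
tool_pos: [0.5524, 0.1574, 0.1047]
orientation: [180.0, -11.5, -2.2]
force: [0.8, -0.7, -1.1]
opening: 0.0591
gripper_force: 30.0
```

Emit:
play_rows([
  [-0.02, 0, 0.15, 0, 0, 0],
  [0, 0, 0, 0, 0, 0],
  [0, 0, 0, 0, 0, 0],
])

```text
clock: 18.07
tool_pos: [0.5524, 0.1573, 0.1029]
orientation: [180.0, -11.4, -2.2]
force: [0.1, 0.2, -1.8]
opening: 0.059
gripper_force: 30.0
```

Emit:
play_rows([
  [-0.02, 0, 0.1, 0, 0, 0],
  [0, 0, 0, 0, 0, 0],
  [0, 0, 0, 0, 0, 0],
])

```text
clock: 18.32
tool_pos: [0.5525, 0.1574, 0.102]
orientation: [180.0, -11.4, -2.2]
force: [-0.5, 1.1, 0.3]
opening: 0.0594
gripper_force: 30.0
```

Emit:
play_rows([
  [-0.01, 0, 0.05, 0, 0, 0],
  [0, 0, 0, 0, 0, 0],
  [0, 0, 0, 0, 0, 0],
])

```text
clock: 18.57
tool_pos: [0.5525, 0.1574, 0.1018]
orientation: [180.0, -11.5, -2.2]
force: [-2.8, -0.6, 4.6]
opening: 0.0593
gripper_force: 30.0
```

Emit:
play_rows([
  [0, 0, 0, 0, 0, 0],
  [0, 0, 0, 0, 0, 0],
  [0, 0, 0, 0, 0, 0],
  [0, 0, 0, 0, 0, 0],
  [0, 0, 0, 0, 0, 0],
  [0, 0, 0, 0, 0, 0],
], grip=8.6)

```text
clock: 19.07
tool_pos: [0.5524, 0.1573, 0.1013]
orientation: [180.0, -11.4, -2.2]
force: [-0.3, -0.7, 0.2]
opening: 0.0854
gripper_force: 0.0
```

Emit:
play_rows([
  [0, 0, -1, 0, 0, 0],
  [0, 0, -3, 0, 0, 0],
  [0, 0, -3.5, 0, 0, 0],
  [0, 0, -2.5, 0, 0, 0],
  [0, 0, -1, 0, -3.85, 0],
  [-2, 0, 0, 0, -3.85, 0],
  [-3.5, 0, 0, 0, -3.8, 0],
  [-3, 0, 0, 0, 0, 0],
  [-2, 0, 0, 0, 0, 0],
  [0, 0, 0, 0, 0, 0],
  [0, 0, 0, 0, 0, 0],
  [0, 0, 0, 0, 0, 0],
])

```text
clock: 20.07
tool_pos: [0.4263, 0.1625, 0.2046]
orientation: [180.0, 0.0, -2.1]
force: [0.1, 0.6, 0.4]
opening: 0.0859
gripper_force: 0.0
```

```bash
python3 - <<'E'
from h import *
s=get_obs();print(s["tool_pos"],s["orientation"],s["force"],s["clock"])
d=snapshot("wrist");cv2.imwrite("pics/w7.png",cv2.resize(d["frame"][:,:,::-1],(800,600)))
for t in ("slate_lined_mid","slate_plain_mid","roof_line"): print(t,spot_point("wrist",t))
snapshot("top");print(spot_point("top","tile_red_mid"))
E
```

```text
[0.42630653 0.16246987 0.20464501] [ 1.79997659e+02  2.07597723e-02 -2.13350280e+00] [0.14088794 0.6329707  0.35470464] 20.0667
slate_lined_mid [{'position': [0.5199, 0.1547, 0.0709], 'score': 0.59}]
slate_plain_mid [{'position': [0.5553, 0.1556, 0.0864], 'score': 0.87}, {'position': [0.5302, -0.0052, 0.0077], 'score': 0.83}]
roof_line [{'position': [0.4771, 0.165, 0.0614], 'score': 0.84}]
[]
```

View pics/w7.png

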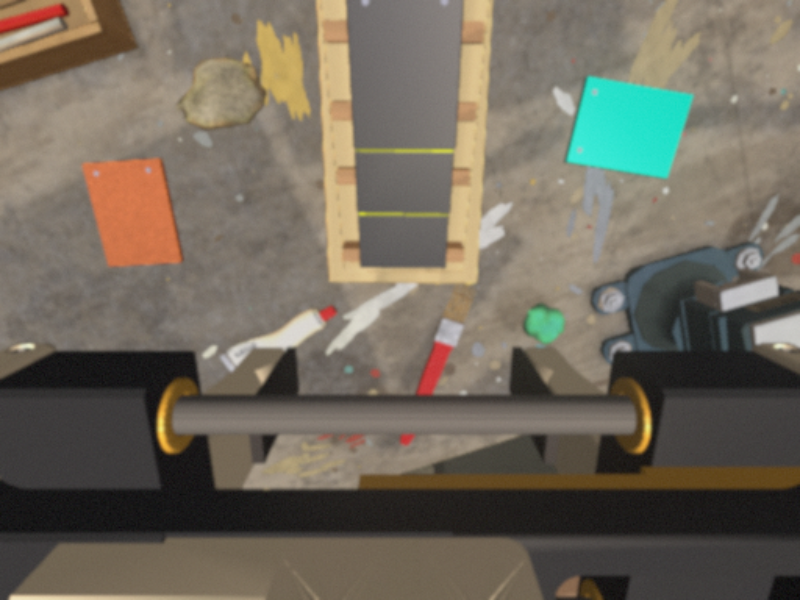

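The final wrist view shows both slates straight and flat. Half of each yellow line is visible along the lower edge above it (rows 151 and 213), the red tile at (132,212) was not disturbed, and the robot is clear.

```bash
python3 -c "
from plant import *
print(close_job())"
```

```text
the job is handed in; nothing more can be done
None
```

Both dark grey slates are laid straight and flat, each with its lower edge along the yellow line below it, the red tile was left in place, and the job was handed in at about 20 s; no verdict came back.

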